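Stack two plus lenses with a spacer in a swing-arm lens cell

TASK

The brass lens cell already holds one gold-rimmed plus lens; make it up into a two-lens magnifier so that the glasses cannot touch. Lay the black spacer ring flat on the lens in the cell first, then set the other gold-rimmed plus lens, bulging side up, flat on the spacer between the claws with its tab in a gap. Set the parts down gently without dropping or forcing them, and leave the silver-rimmed lens, the prism and the trial frame where they are.

Things in the scene. Friction and masses are not known exactly. Their poses are not given: they have to be found in the camera images.
- cell (a point): Centre of the top face of the lens cell's seat, 70 mm above the table: a flat brass ring, outer diameter 52 mm, hole 32 mm, 4 mm thick, at the end of a brass swing arm. z up, x along the arm to the post (130 mm away), y across the arm. The arm's bar lies wholly below the seat. The pivot is stiff: it yields only to about 6 N of sideways push on the cell.
- claw (a point): Foot of one of the four round brass claws, 4 mm thick, that stand on the seat at x = +/-18 mm, y = +/-14.5 mm in the cell's frame. They rise straight to 17.5 mm above the seat, then splay outward to tips 26.5 mm above the seat and 28 mm from the axis. Between them a 38 mm part has about 2 mm of play all round. Same axes as the cell.
- side_gap (a point): Middle of one of the two wide gaps between claws, at seat height, on the sides across the arm (the other is opposite): clear width 32 mm. Fingers that hold a part along the cell's y, up to about 26 mm wide, pass down through these two gaps.
- tab_gap (a point): Middle of one of the two narrower gaps between claws, at seat height, on the line of the arm (the other is opposite, on the post's side): clear width 25 mm, for the tabs of the lenses.
- post_top (a point): Top of the steel post that carries the arm, 101 mm above the table. Round grey foot of 90 mm below it.
- lens_top: The other gold-rimmed plus lens, on the table, flat face down: round rim 38 mm across and 6 mm thick with upright sides, glass bulging 2 mm above the rim on top, about 18 g. A flat tab 8 mm wide, 3 mm thick, at mid-height, sticks out along +x to 30 mm from the centre. Origin: centre of the flat underside, z up. In the finished stack its underside is 13 mm above the seat.
- lens_bottom: Gold-rimmed plus lens lying already in the cell. Same shape as lens_top. Origin at the centre of its flat underside, z up; its tab (along its +x) lies in a gap along the arm.
- spacer: Black plain spacer ring lying flat on the table: outer diameter 38 mm, inner diameter 31 mm, 7 mm tall, about 12 g. Origin at the centre of its underside, z up. On the bottom lens's rim its underside is 6 mm above the seat.
- lens_silver: Silver-rimmed minus lens on the table, the same size as the gold ones, not wanted: leave it. Origin at the centre of its underside; tab along its +x.
- prism: Clear acrylic prism, a wedge 45 x 50 mm at its base and 40 mm tall. Origin at the centre of its base. Leave it.
- trial_frame: Black plastic trial frame standing like spectacles, 155 mm wide across y, 52 mm tall, temples 130 mm long towards its +x. Origin midway under the two rims. Leave it.
Things that resemble listed ones, but are neither listed nor needed, are in the scene too. What is shaped like the lens_bottom but purple is not meant.

How it is judged:
On the way:
1. the spacer lies flat on the bottom lens in the cell, let go, while the other gold lens is still away from the cell (z of spacer in the frame of cell between 0.004 and 0.008 m and horizontal distance between spacer and cell below 0.004 m and angle between spacer's own z axis and vertical below 0.1 rad and linear speed of spacer below 0.02 m/s and contact force between the fingers and spacer below 0.05 N and horizontal distance between lens_top and cell above 0.05 m), for 0.2 s.
At the end, for the whole second after the job is handed in: On the cell's seat lie, in this order, the first gold lens, the spacer (underside 6 mm up) and the other gold lens, bulging side up (13 mm up): heights within 2 mm, each within 4 mm of the cell's axis, level within 0.1 rad, released, at rest (z of lens_bottom in the frame of cell between -0.002 and 0.002 m and horizontal distance between each of lens_bottom, spacer, lens_top and cell below 0.004 m and angle between each of lens_bottom, spacer, lens_top's own z axis and vertical below 0.1 rad and z of spacer in the frame of cell between 0.004 and 0.008 m and z of lens_top in the frame of cell between 0.011 and 0.015 m and linear speed of each of lens_bottom, spacer, lens_top below 0.02 m/s and contact force between the fingers and lens_bottom below 0.05 N and contact force between the fingers and spacer below 0.05 N and contact force between the fingers and lens_top below 0.05 N); the robot touches nothing.
It fails at once if the gold lens falls free from more than about 18 mm (linear speed of lens_top above 0.6 m/s and contact force between lens_top and anything else below 0.02 N).
It fails at once if the spacer falls free from more than about 18 mm (linear speed of spacer above 0.6 m/s and contact force between spacer and anything else below 0.02 N).
It fails at once if more than 35 N is pressed through the spacer onto the bottom lens (contact force between spacer and lens_bottom above 35 N).
It fails at once if the silver-rimmed lens, the prism or the trial frame is shifted by more than 30 mm (distance of any of lens_silver, prism, trial_frame from where it was at the start of the episode above 0.03 m).
It also fails if it takes over 51 s, if anything falls off the work surface, if the arm or the gripper's body presses on something with over 40 N, if the wrist force passes 120 N, or if a joint passes its speed limit or range.

ROBOT

A 7-joint arm with a two-finger parallel gripper is mounted at the origin on the work surface. World frame = base frame: x ahead of the robot, y to its left, z up, the work surface at z = 0. Lengths are in m, angles in rad, forces in N, time in s.
With the tool pointing down it reaches from about 0.425 to 0.925 m from the base axis. Payload 6.8 kg.
Tool frame: the origin (TCP) lies between the finger pads; the fingertips stand 22 mm ahead of it and the grasp point (between the pads) lies 3 mm ahead of it; z points along the fingers, y is the line along which they close (so a half turn about z gives the same grasp; the last joint's range is limited). The gripper opens to 85 mm and grips with 20 to 120 N. Pads are 22 mm wide; open, the fingers measure 114 mm over their backs; the gripper's body (76 mm by 85 mm) begins 54 mm behind the grasp point. The pads swing forward as they close: fully open they stand 13 mm farther back than shut.
Start: joints at [-0.108, 0.477, 0.022, 1.555, -0.011, 1.109, -0.083], TCP at [0.675, 0, 0.253] pointing down, gripper open.
Joint ranges: [-2.96, 2.96], [-0.34, 2.1], [-1.41, 1.46], [0.24, 2.44], [-1.37, 4.51], [0.17, 1.92], [-2.96, 2.96]. Speed limits (rad/s): [2.39, 2.39, 3.14, 3.14, 3.14, 3.14, 3.14].

INTERFACE

Orientations are given as a unit quaternion [w, x, y, z].
In Python, from station import sensors, camera, get_calibration, workorder, look_for, landmark_of gives the robot as it stands. The module is installed in compiled form; this text tells all that it offers.
- The arm moves only by the tool jog_arm, never from a script. Its argument "motion" is one flat list of numbers, 7 for each row, row after row: the shift along the tool's x, y, z normalised to -1 to 1, where 1 is 75 cm, then the turn, a rotation vector about the tool's x, y, z normalised to -1 to 1, where 1 is 120 degrees, then the closure, from -1 (fully open) to 1 (shut). A call has 1 to 20 rows; each row is the pose to reach, as a shift and turn from the pose commanded when the call began, along the tool's axes at that moment; what a row does not reach only later rows make up. A row lasts 1/10 s, in which the tool goes at most 50 mm and 8.59 degrees, less where a joint would pass 70% of its speed; a pose out of reach is approached as far as the arm can. A call with a number of a shift or a turn outside -1 to 1 is refused whole. A call with a gripper value outside its range is refused whole. The fingers move at their own pace and stop on an object; "squeeze" is the grip in N (left out, the last holds). Time passes only in rows, so rows that repeat a pose let the fingers close. It gives the time, the measured TCP pose, the force, the opening and the grip force at its end, in the units of the state.
- sensors.get_state(): the state, without advancing time (a new reading comes with each control period).
- camera(name): name is "scene" or "side" or "wrist"; returns the picture (480x640x3 uint8, red, green, blue); there is no depth.
- get_calibration(name): a dict with "fx", "fy", "cx", "cy" (pixels), "R" (3x3) and "t" (3): a world point X has camera coordinates R X + t. Camera axes: x right, y down, z forward; pixel columns grow to the right and rows downward; lengths in m; the calibration is good to about 2 mm. A picture is of the moment at which its call begins: read the wrist's pose just before it. get_calibration takes no time and is no camera call; for the wrist camera it gives the pose at the moment of the call.
- workorder.job_done(): hands the job in; it is judged then, once.
Trained networks look in the newest picture that a camera, given by its name, has taken for a name from the list of things; names that differ only in an ending like _2 or _b are one class to them, and where a whole thing is asked for, a point or a joint stands for the part that bears it (a point fixed in the world has none). Each returns a list of dicts, best first, with "confidence" (0 to 1); they miss things now and then, are a little off and sometimes report something else, mostly with a low value. They report only what shows in the picture. A call takes as long as a camera call. They do not tell look-alikes from the thing itself.
- look_for(thing, camera): "position" ([x, y, z] in m, in world coordinates, good to about 4 mm: the middle of the surface that is visible of it).
- landmark_of(thing, camera): "position" ([x, y, z] in m, in world coordinates, good to about 4 mm: a listed point, or the origin of a listed thing).
The state is a dict: "t": time; "joint_pos": joint angles; "joint_vel": joint speeds; "effort": joint torques, N m; "position": TCP position; "tool_rot": TCP orientation; "wrist_force": force on the tool from outside, world axes, zero at the start; "moment": the same for the moment, N m; "grip_width": opening from 0.0 (shut) to 1.0 (fully open); "finger_force": force on a finger pad.
Only numpy, scipy, OpenCV 4.12 (cv2) and the standard library are available. Lean on these libraries where they do the work, as an engineer would, in place of code of your own. Each camera call takes 0.05 s, during which the arm holds its last target. There are 200 camera calls.

## Working session

There is one attempt and no reset: what is moved stays moved. The work goes in short steps, Python scripts to look and compute and a tool call to move; the robot and the scene stay as the last step left them, time stands still between calls to the robot, and variables do not carry over. Pictures are saved under pics/ and viewed, at most 10 in all, crops included, and the job is handed in when it is done.

Besides the shell and the picture viewer there is one more tool, called after ">>>" by a JSON object that holds its "method" and its "body", one argument or row to a line. jog_arm: Moves the arm, as the interface text tells. Its arguments: {"type":"object","properties":{"motion":{"type":"array"},"squeeze":{"type":"number"}},"required":["motion"]}

```bash
mkdir -p pics; python3 - <<'E'
from station import *
import cv2,numpy as np
s=sensors.get_state();print(s['t'],s['position'],s['tool_rot'],s['grip_width'])
for n in ("scene","side"):
    cv2.imwrite(f"pics/{n}0.png",camera(n)[:,:,::-1])
for th in ["cell","post_top","lens_top","lens_bottom","spacer"]:
    for n in ("scene","side"):
        print(th,n,[(np.round(d['position'],3).tolist(),round(d['confidence'],2)) for d in landmark_of(th,n)[:4]])
print(sensors.get_state()['t'])
E
```

```text
0.0 [ 6.74449079e-01 -2.10133609e-05  2.52336768e-01] [-5.92460013e-04  7.07100856e-01  7.07112119e-01 -6.92684285e-04] 1.0041059196934607
cell scene [([0.568, 0.206, 0.069], 0.87)]
cell side [([0.567, 0.205, 0.065], 0.6)]
post_top scene [([0.687, 0.156, 0.1], 0.65)]
post_top side [([0.691, 0.155, 0.101], 0.89)]
lens_top scene []
lens_top side [([0.485, -0.228, 0.001], 0.71), ([0.608, -0.228, -0.001], 0.4)]
lens_bottom scene [([0.698, 0.268, -0.0], 0.76), ([0.39, 0.158, 0.002], 0.63)]
lens_bottom side [([0.7, 0.267, 0.0], 0.66), ([0.607, -0.223, -0.002], 0.62), ([0.386, 0.154, -0.003], 0.59), ([0.563, 0.207, 0.071], 0.58)]
spacer scene [([0.566, 0.208, 0.07], 0.57), ([0.611, -0.222, -0.004], 0.49)]
spacer side []
0.6
```

View pics/scene0.png

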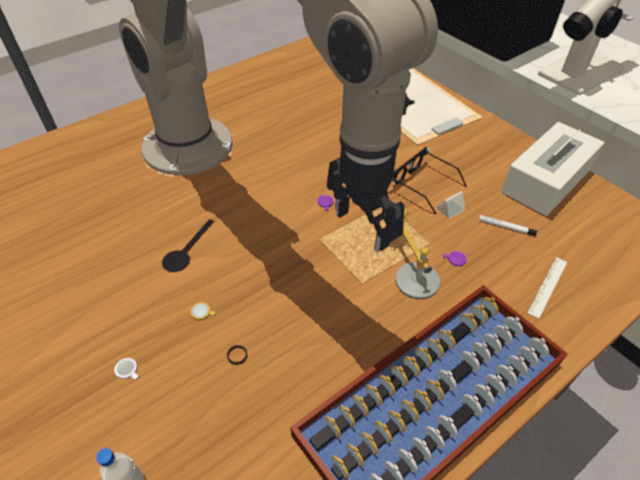

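View pics/side0.png

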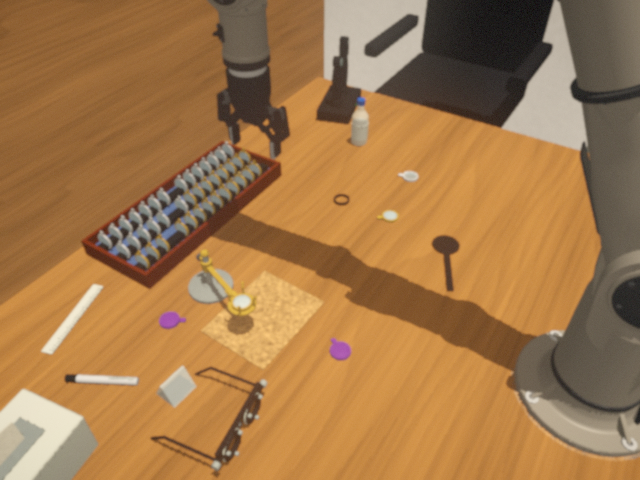

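Scene: the gold lens is at (201,311) with its tab to the right (213,313), the spacer at (237,355), the silver lens at (125,368), and two purple decoys. Side: gold lens at (390,216) with its tab at (380,216), spacer at (342,199), cell at (240,302).

```bash
cat > h.py <<'E'
from station import *
import numpy as np,cv2
def ray(cal,u,v,z):
    R=np.array(cal['R']);t=np.array(cal['t']);c=-R.T@t
    d=R.T@np.array([(u-cal['cx'])/cal['fx'],(v-cal['cy'])/cal['fy'],1])
    return c+d*(z-c[2])/d[2]
def proj(cal,X):
    p=np.array(cal['R'])@X+np.array(cal['t']);return cal['fx']*p[0]/p[2]+cal['cx'],cal['fy']*p[1]/p[2]+cal['cy']
E
python3 - <<'E'
from h import *
for n,P in (("scene",dict(lens=(201,311,.006),tab=(213,313,.003),sp=(237,355,.0035))),("side",dict(lens=(390,216,.006),tab=(380,216,.003),sp=(342,199,.0035),cell=(240,302,.077)))):
    for k,(u,v,z) in P.items(): print(n,k,ray(get_calibration(n),u,v,z).round(4))
c=get_calibration("wrist");s=sensors.get_state()
R=np.array(c['R']);print(R.round(3),(-R.T@c['t']).round(3),c['fx'],c['cx'],c['cy'])
E
```

```text
scene lens [ 0.487  -0.2293  0.006 ]
scene tab [ 0.5033 -0.2125  0.003 ]
scene sp [ 0.6106 -0.2236  0.0035]
side lens [ 0.4829 -0.2258  0.006 ]
side tab [ 0.5038 -0.2169  0.003 ]
side sp [ 0.6098 -0.2246  0.0035]
side cell [0.5676 0.2078 0.077 ]
[[ 1.    -0.001  0.001]
 [-0.001 -0.956  0.293]
 [ 0.001 -0.293 -0.956]] [0.674 0.075 0.375] 351.1110328515811 323.1112877425851 238.04053293336122
```

>>> {"method": "jog_arm", "body": {
  "motion": [-0.299,-0.086,0.122,0,0,-0.56,-1,-0.299,-0.086,0.122,0,0,-0.56,-1,-0.299,-0.086,0.122,0,0,-0.56,-1,-0.299,-0.086,0.122,0,0,-0.56,-1,-0.299,-0.086,0.122,0,0,-0.56,-1,-0.299,-0.086,0.122,0,0,-0.56,-1,-0.299,-0.086,0.122,0,0,-0.56,-1,-0.299,-0.086,0.122,0,0,-0.56,-1,-0.299,-0.086,0.122,0,0,-0.56,-1,-0.299,-0.086,0.122,0,0,-0.56,-1,-0.299,-0.086,0.122,0,0,-0.56,-1]
}}

```text
t: 1.7
position: [0.6106, -0.2242, 0.1619]
tool_rot: [0.0, 0.199, 0.98, -0.0]
wrist_force: [-0.6, -0.3, 0.1]
grip_width: 0.997
finger_force: 0.0
```

```bash
python3 - <<'E'
from h import *
s=sensors.get_state();print(s['t'],s['position'],s['tool_rot'],s['joint_pos'])
for n in("wrist","scene","side"):
    cv2.imwrite(f"pics/{n}1.png",camera(n)[:,:,::-1])
c=get_calibration("wrist")
print(proj(c,np.array([.61,-.224,.0035])),proj(c,np.array([.485,-.228,.006])))
for th in ["cell","claw","post_top","lens_bottom","tab_gap"]:
    for n in ("scene","side"):
        print(th,n,[(np.round(d['position'],3).tolist(),round(d['confidence'],2)) for d in landmark_of(th,n)[:5]])
E
```

```text
1.7 [ 0.61056561 -0.22417042  0.16187082] [ 2.93565303e-05  1.98787824e-01  9.80042549e-01 -5.41960669e-05] [ 0.40052497  0.53691321 -0.20007498  1.68757662  0.12731033  0.92975344
  1.32216333]
(np.float64(322.98287541178615), np.float64(225.2493153075581)) (np.float64(250.7163310195242), np.float64(74.36218842076877))
cell scene [([0.568, 0.207, 0.071], 0.63)]
cell side [([0.566, 0.208, 0.066], 0.61), ([0.443, 0.372, -0.002], 0.45)]
claw scene [([0.588, 0.211, 0.069], 0.84)]
claw side [([0.588, 0.215, 0.071], 0.62)]
post_top scene [([0.687, 0.157, 0.104], 0.56)]
post_top side [([0.689, 0.156, 0.103], 0.68)]
lens_bottom scene [([0.698, 0.268, 0.002], 0.7), ([0.564, 0.206, 0.069], 0.64), ([0.39, 0.154, -0.0], 0.6), ([0.59, 0.211, 0.071], 0.39)]
lens_bottom side [([0.7, 0.266, -0.002], 0.82), ([0.563, 0.206, 0.068], 0.75), ([0.383, 0.15, -0.006], 0.56)]
tab_gap scene [([0.542, 0.215, 0.072], 0.74)]
tab_gap side [([0.542, 0.206, 0.07], 0.76)]
```

View pics/wrist1.png

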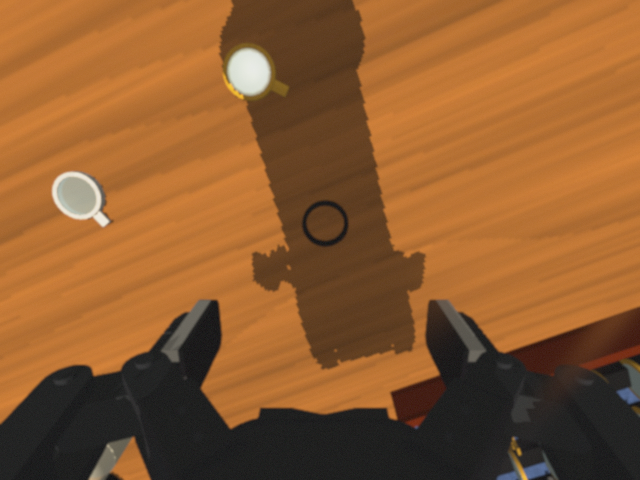

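Wrist: spacer ring at (325,223), gold lens at (249,72) with its tab tip at about (287,91), silver lens at (78,195). Fingers and case are clear of the spacer.

```bash
python3 - <<'E'
from h import *
from scipy.spatial.transform import Rotation as Ro
s=sensors.get_state();c=get_calibration("wrist")
q=s['tool_rot'];R=Ro.from_quat([*q[1:],q[0]])
im=cv2.imread("pics/wrist1.png")
g=im.max(2)[190:257,292:360]; m=(g<45).astype('uint8')
n,l,st,ce=cv2.connectedComponentsWithStats(m);i=1+st[1:,4].argmax();print(st[i],st[i][:2]+st[i][2:4]/2-.5+[292,190])
u,v=st[i][:2]+st[i][2:4]/2-.5+[292,190]
X=ray(c,u,v,.0035);print("sp",X,"tool shift",R.inv().apply(X-s['position']))
hsv=cv2.cvtColor(im,cv2.COLOR_BGR2HSV)[30:115,210:300]
L=ray(c,249,72,.006);T=ray(c,284,89,.003);print("lens",L,T,np.degrees(np.arctan2(*(T-L)[1::-1])))
cv2.imwrite("pics/crop1.png",cv2.resize(im[30:115,210:300],None,fx=6,fy=6,interpolation=cv2.INTER_CUBIC))
E
```

```text
[ 11  11  44  45 426] [324.5 223. ]
sp [ 0.60860587 -0.22226501  0.0035    ] tool shift [0.00251302 0.00110838 0.15829706]
lens [ 0.48303531 -0.22869626  0.006     ] [ 0.50276134 -0.21032014  0.003     ] 42.970938622073575
```

View pics/crop1.png

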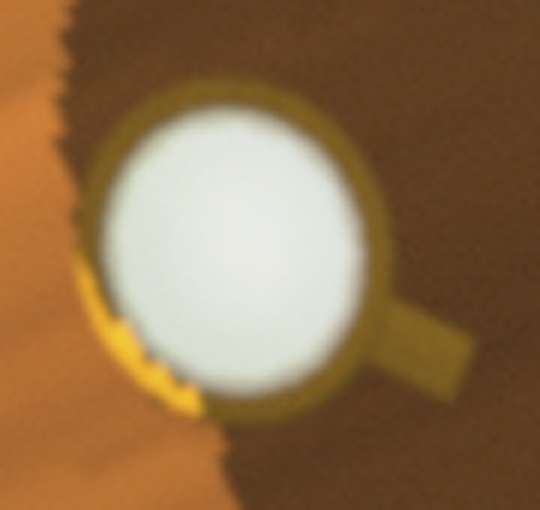

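>>> {"method": "jog_arm", "body": {
  "motion": [0.0033,0.0015,0.1,0,0,0,-0.18,0.0033,0.0015,0.16,0,0,0,-0.18,0.0033,0.0015,0.175,0,0,0,-0.18,0.0033,0.0015,0.181,0,0,0,-0.18,0.0033,0.0015,0.181,0,0,0,-0.18,0.0033,0.0015,0.181,0,0,0,-0.18],
  "squeeze": 20
}}

```text
t: 2.95
position: [0.6103, -0.2227, 0.0282]
tool_rot: [0.002, 0.198, 0.98, -0.0]
wrist_force: [0.9, 0.6, -0.3]
grip_width: 0.589
finger_force: 0.0
```

```bash
python3 - <<'E'
from h import *
s=sensors.get_state();print(s['t'],s['position'],s['wrist_force'],s['grip_width'])
cv2.imwrite("pics/w2.png",camera("wrist")[:,:,::-1])
c=get_calibration("wrist")
print(proj(c,np.array([.6086,-.2223,.007])))
E
```

```text
2.95 [ 0.61030434 -0.22270821  0.02815155] [ 0.87214966  0.64883095 -0.30616614] 0.5887704388475296
(np.float64(322.5467241369212), np.float64(300.72810714650325))
```

View pics/w2.png

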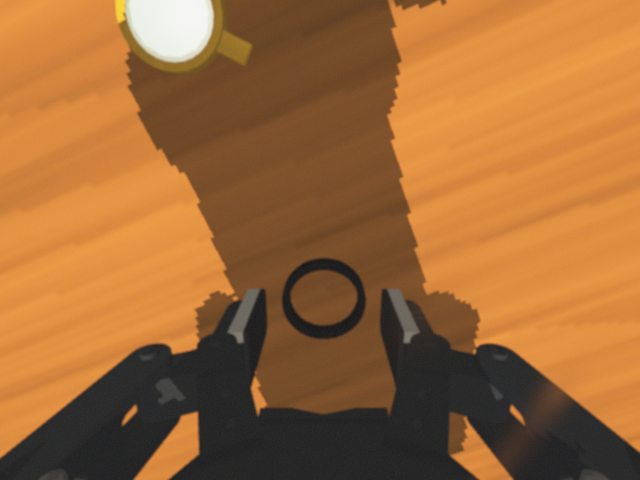

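```bash
python3 - <<'E'
from h import *
s=sensors.get_state();c=get_calibration("wrist")
for d in (0,.01,.015,.02,.022): print(d,proj(c,s['position']+np.array([0,0,-d])))
x=np.array([-.922,.387,0]);y=np.array([.387,.922,0])
for a in (-.011,.011): print(a,proj(c,s['position']+np.array([0,0,-.018])+a*x-.025*y))
X=ray(c,324,298.5,.007);print(X,(X-s['position'])@x,(X-s['position'])@y)
E
```

```text
0 (np.float64(323.25884845685334), np.float64(330.56305954760626))
0.01 (np.float64(323.2407019077204), np.float64(317.54657314622614))
0.015 (np.float64(323.2324782501503), np.float64(311.64775865832587))
0.02 (np.float64(323.22475242645726), np.float64(306.1060394970971))
0.022 (np.float64(323.22179148547764), np.float64(303.9821619645769))
-0.011 (np.float64(268.0761807565126), np.float64(330.0852441316473))
0.011 (np.float64(265.650695441933), np.float64(285.6903699846695))
[ 0.60782815 -0.22126374  0.007     ] 0.003022541221109204 0.00035375384965229866
```

The spacer is at (324,298), 3 mm towards tool +x from the TCP, and the fingers straddle it evenly at x 265 and 382. I'll correct that and go down in guarded steps.

>>> {"method": "jog_arm", "body": {
  "motion": [0.004,0.0005,0.003,0,0,0,-0.18,0.004,0.0005,0.006,0,0,0,-0.18,0.004,0.0005,0.0075,0,0,0,-0.18,0.004,0.0005,0.0075,0,0,0,-0.18]
}}

```text
t: 3.4
position: [0.606, -0.2207, 0.0205]
tool_rot: [-0.0, 0.198, 0.98, -0.0]
wrist_force: [-0.5, 0.8, 0.1]
grip_width: 0.592
finger_force: 0.0
```

>>> {"method": "jog_arm", "body": {
  "motion": [0,0,0.0013,0,0,0,-0.18,0,0,0.0027,0,0,0,-0.18,0,0,0.0027,0,0,0,-0.18]
}}

```text
t: 3.7
position: [0.6062, -0.2208, 0.019]
tool_rot: [0.0, 0.198, 0.98, -0.0]
wrist_force: [-2.5, 0.9, 5.4]
grip_width: 0.587
finger_force: 3.0
```

>>> {"method": "jog_arm", "body": {
  "motion": [0,0,-0.003,0,0,0,-0.18,0,0,-0.003,0,0,0,0.3,0,0,-0.003,0,0,0,0.3,0,0,-0.003,0,0,0,0.3,0,0,-0.003,0,0,0,0.3,0,0,-0.003,0,0,0,0.3],
  "squeeze": 25
}}

```text
t: 4.3
position: [0.6065, -0.2209, 0.0212]
tool_rot: [0.0, 0.198, 0.98, -0.0]
wrist_force: [-0.2, -0.9, 5.5]
grip_width: 0.424
finger_force: 27.8
```

>>> {"method": "jog_arm", "body": {
  "motion": [0,0,-0.02,0,0,0,0.3,0,0,-0.08,0,0,0,0.3,0.02,0.04,-0.14,0,0,0,0.3,0.05,0.09,-0.19,0,0,0,0.3,0.08,0.15,-0.22,0,0,0,0.3,0.11,0.21,-0.227,0,0,0,0.3,0.14,0.265,-0.227,0,0,0,0.3,0.17,0.32,-0.227,0,0,0,0.3,0.2,0.375,-0.227,0,0,0,0.3,0.23,0.43,-0.227,0,0,0,0.3,0.255,0.48,-0.227,0,0,0,0.3,0.27,0.506,-0.227,0,0,0,0.3,0.27,0.506,-0.227,0,0,0,0.3,0.27,0.506,-0.227,0,0,0,0.3,0.27,0.506,-0.227,0,0,0,0.3]
}}

```text
t: 5.8
position: [0.5668, 0.2056, 0.1911]
tool_rot: [0.0, 0.199, 0.98, -0.001]
wrist_force: [0.4, -0.1, -0.1]
grip_width: 0.428
finger_force: 25.2
```

```bash
python3 - <<'E'
from h import *
s=sensors.get_state();print(s['t'],s['position'],s['wrist_force'],s['grip_width'],s['tool_rot'],s['joint_pos'])
cv2.imwrite("pics/w3.png",camera("wrist")[:,:,::-1])
c=get_calibration("wrist")
print(proj(c,np.array([.567,.207,.076])),proj(c,np.array([.567,.207,.07])),proj(c,s['position']+[0,0,-.014]))
for th in ["cell","lens_bottom","spacer","claw","tab_gap","side_gap"]:
    print(th,[(np.round(d['position'],4).tolist(),round(d['confidence'],2)) for d in landmark_of(th,"wrist")[:5]])
E
```

```text
5.8 [0.56684027 0.20556948 0.1910546 ] [ 0.41990625 -0.0859933  -0.05578071] 0.42758681993255115 [ 1.87284371e-04  1.98824236e-01  9.80034982e-01 -5.66936538e-04] [-0.21605171  0.44328789 -0.30836243  1.77682977  0.16248929  0.94665344
  0.57869   ]
(np.float64(325.4417575017766), np.float64(241.09810456312283)) (np.float64(325.3980759132193), np.float64(238.58871753082678)) (np.float64(323.48242967169574), np.float64(312.70036526160675))
cell []
lens_bottom [([0.6918, 0.2676, 0.0021], 0.96), ([0.5674, 0.2027, 0.0659], 0.82), ([0.3903, 0.1572, 0.0005], 0.71)]
spacer []
claw [([0.5919, 0.2065, 0.0669], 0.57), ([0.574, 0.2268, 0.0746], 0.2)]
tab_gap [([0.5457, 0.2132, 0.0689], 0.57)]
side_gap [([0.574, 0.2305, 0.0718], 0.95)]
```

View pics/w3.png

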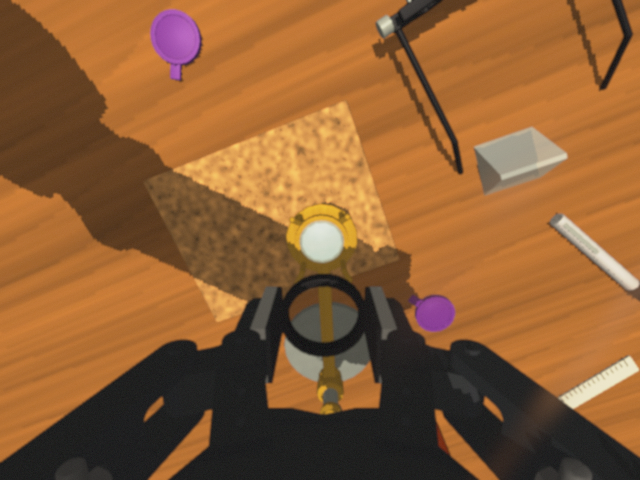

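```bash
python3 - <<'E'
import cv2
im=cv2.imread("pics/w3.png");cv2.imwrite("pics/c3.png",cv2.resize(im[190:360,260:390],None,fx=4.5,fy=4.5,interpolation=cv2.INTER_CUBIC)[:600])
cv2.imwrite("pics/c3.png",cv2.resize(im[195:290,265:385],None,fx=6,fy=6,interpolation=cv2.INTER_CUBIC))
E
```

```text
(no output)
```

View pics/c3.png

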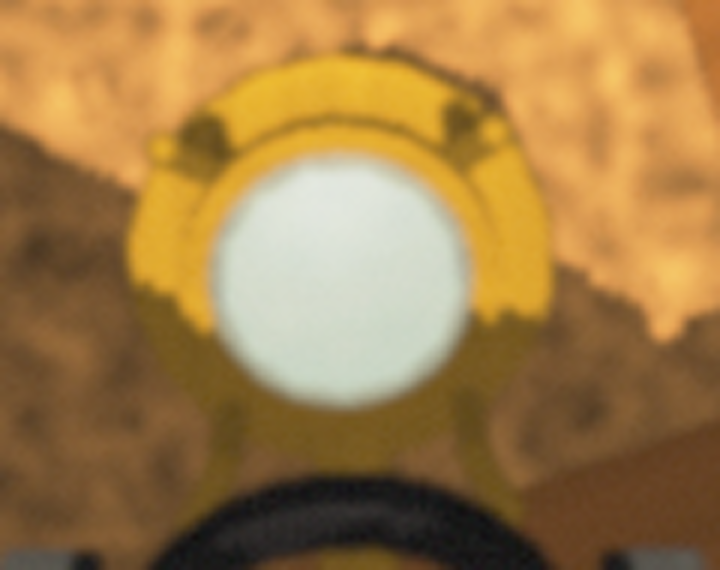

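Wrist: seat ring centre is at about (321.8,238), lens glass at (322,242), and the held spacer at (323,314). The cell is therefore about 1 mm in −y and 1 mm in +x (tool axes) from the spacer.

>>> {"method": "jog_arm", "body": {
  "motion": [0.0013,-0.0013,0.03,0,0,0,0.3,0.0013,-0.0013,0.06,0,0,0,0.3,0.0013,-0.0013,0.08,0,0,0,0.3,0.0013,-0.0013,0.093,0,0,0,0.3,0.0013,-0.0013,0.093,0,0,0,0.3,0.0013,-0.0013,0.093,0,0,0,0.3]
}}

```text
t: 6.75
position: [0.5655, 0.2073, 0.1216]
tool_rot: [0.0, 0.198, 0.98, 0.0]
wrist_force: [1.4, -0.4, 0.1]
grip_width: 0.422
finger_force: 25.2
```

```bash
python3 - <<'E'
from h import *
s=sensors.get_state();print(s['t'],s['position'],s['wrist_force'],s['grip_width'],s['tool_rot'])
a=camera("wrist")[:,:,::-1];b=camera("side")[:,:,::-1]
c=get_calibration("side");print(proj(c,s['position']))
u,v=map(int,proj(c,s['position']-[0,0,.03]))
w=cv2.resize(a[170:400,200:450],(500,460),interpolation=cv2.INTER_CUBIC)
t=cv2.resize(b[v-45:v+45,u-30:u+30],(300,450),interpolation=cv2.INTER_CUBIC)
o=np.zeros((460,800,3),'uint8');o[:,:500]=w;o[:450,500:]=t;cv2.imwrite("pics/m4.png",o)
E
```

```text
6.75 [0.56552576 0.20730002 0.1216108 ] [ 1.39375548 -0.37840827  0.10239634] 0.42225607370090246 [2.13062760e-04 1.97672491e-01 9.80268072e-01 2.17111658e-04]
(np.float64(238.56146454384202), np.float64(285.1425290448827))
```

View pics/m4.png

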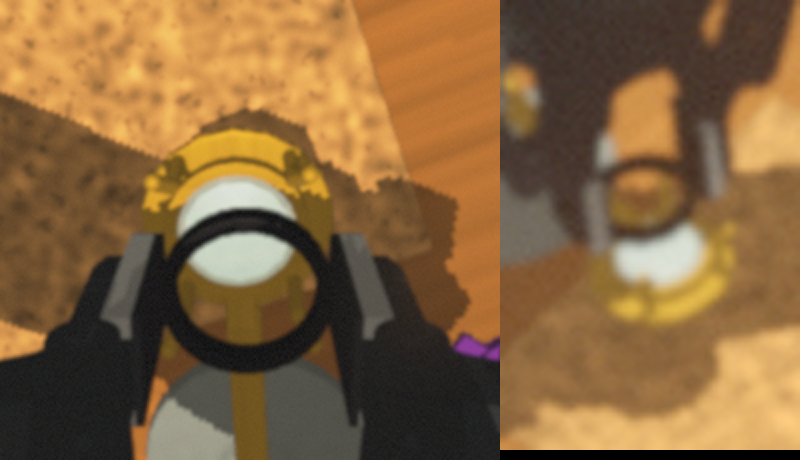

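```bash
python3 - <<'E'
from h import *
s=sensors.get_state();c=get_calibration("wrist");p=s['position'];print(s['t'],p)
x=np.array([-.922,.387,0]);y=np.array([.387,.922,0])
def rel(u,v,z):
    X=ray(c,u,v,z);return ((X-p)@x*1e3).round(2),((X-p)@y*1e3).round(2)
print("glass",rel(319,286,.0765),"seat top edge",rel(318.3,235,.07),"spacer",rel(324,315,p[2]-.0142),rel(324,315,p[2]-.0177))
th=np.linspace(0,6.28,60)
for nm,z,r in(("seat",.07,.026),("glass",.076,.0165),("spacer",p[2]-.0142,.019),("spacerbot",p[2]-.0212,.019)):
    q=np.array([proj(c,np.r_[p[:2],z]+r*(np.cos(t)*x+np.sin(t)*y)) for t in th]);print(nm,q.min(0),q.max(0))
E
```

```text
6.85 [0.5658236  0.207435   0.12214503]
glass (np.float64(-2.01), np.float64(-2.12)) seat top edge (np.float64(23.76), np.float64(-2.43)) spacer (np.float64(-1.16), np.float64(0.37)) (np.float64(-3.14), np.float64(0.38))
seat [274.59946262 230.82817509] [371.49163611 320.29386659]
glass [291.38820686 252.12391965] [354.74279137 310.37828077]
spacer [279.31300506 271.97744488] [366.9613574  350.31348445]
spacerbot [281.14399994 265.76624128] [365.09195228 341.33943136]
```

Wrist crop: the seat centre is about 5 px left of the spacer (318.5 against 324), so I shift −2.7 mm along tool y. The side view shows the spacer above the cell, still clear of the claws.

>>> {"method": "jog_arm", "body": {
  "motion": [-0.0007,-0.0036,0,0,0,0,0.3,-0.0007,-0.0036,0,0,0,0,0.3,-0.0007,-0.0036,0,0,0,0,0.3,-0.0007,-0.0036,0.007,0,0,0,0.3,-0.0007,-0.0036,0.014,0,0,0,0.3,-0.0007,-0.0036,0.02,0,0,0,0.3,-0.0007,-0.0036,0.02,0,0,0,0.3,-0.0007,-0.0036,0.02,0,0,0,0.3]
}}

```text
t: 7.65
position: [0.5645, 0.2044, 0.1059]
tool_rot: [-0.0, 0.198, 0.98, -0.0]
wrist_force: [0.7, -0.1, 1.0]
grip_width: 0.42
finger_force: 25.2
```

```bash
python3 - <<'E'
from h import *
s=sensors.get_state();print(s['t'],s['position'],s['wrist_force'],s['grip_width'],s['moment'])
a=camera("wrist")[:,:,::-1];cv2.imwrite("pics/w5.png",a)
w=cv2.resize(a[200:380,220:430],None,fx=3.3,fy=3.3,interpolation=cv2.INTER_CUBIC)
cv2.imwrite("pics/m5.png",w)
E
```

```text
7.65 [0.56448288 0.20436802 0.10586585] [ 0.66735766 -0.13075158  0.95733881] 0.42048412882557606 [0.02659237 0.00695391 0.03105093]
```

>>> {"method": "jog_arm", "body": {
  "motion": [0,0,0.004,0,0,0,0.3,0,0,0.008,0,0,0,0.3,0,0,0.0095,0,0,0,0.3,0,0,0.0095,0,0,0,0.3]
}}

```text
t: 8.1
position: [0.5644, 0.2043, 0.0987]
tool_rot: [-0.0, 0.198, 0.98, -0.0]
wrist_force: [0.0, 0.6, -0.9]
grip_width: 0.426
finger_force: 25.2
```

>>> {"method": "jog_arm", "body": {
  "motion": [0,0,0.001,0,0,0,0.3,0,0,0.0015,0,0,0,0.3,0,0,0.0015,0,0,0,0.3]
}}

```text
t: 8.4
position: [0.5646, 0.2044, 0.0979]
tool_rot: [0.0, 0.198, 0.98, 0.0]
wrist_force: [-0.6, -0.0, -0.3]
grip_width: 0.424
finger_force: 25.2
```

>>> {"method": "jog_arm", "body": {
  "motion": [0,0,0.0007,0,0,0,0.3,0,0,0.0013,0,0,0,0.3,0,0,0.0013,0,0,0,0.3]
}}

```text
t: 8.7
position: [0.5647, 0.2044, 0.0971]
tool_rot: [0.0, 0.198, 0.98, 0.0]
wrist_force: [-0.1, -1.0, 1.5]
grip_width: 0.427
finger_force: 25.8
```

>>> {"method": "jog_arm", "body": {
  "motion": [0,0,0.0007,0,0,0,0.3,0,0,0.001,0,0,0,0.3,0,0,0.001,0,0,0,0.3]
}}

```text
t: 9.0
position: [0.5647, 0.2044, 0.097]
tool_rot: [0.0, 0.198, 0.98, -0.0]
wrist_force: [-2.7, -1.2, 7.7]
grip_width: 0.431
finger_force: 26.7
```

>>> {"method": "jog_arm", "body": {
  "motion": [0,0,-0.0006,0,0,0,0.3,0,0,-0.0006,0,0,0,-0.3,0,0,-0.0006,0,0,0,-0.3,0,0,-0.0006,0,0,0,-0.3,0,0,-0.0006,0,0,0,-0.3]
}}

```text
t: 9.5
position: [0.5645, 0.2043, 0.0964]
tool_rot: [-0.0, 0.198, 0.98, -0.0]
wrist_force: [0.8, -0.5, -0.7]
grip_width: 0.651
finger_force: 0.0
```

>>> {"method": "jog_arm", "body": {
  "motion": [0,0,-0.01,0,0,0,-0.3,0,0,-0.04,0,0,0,-0.3,0,0,-0.09,0,0,0,-0.3,0,0,-0.12,0,0,0,-0.3,0,0,-0.12,0,0,0,-0.3,0,0,-0.12,0,0,0,-0.3]
}}

```text
t: 10.1
position: [0.5648, 0.2044, 0.1873]
tool_rot: [0.001, 0.198, 0.98, 0.0]
wrist_force: [-0.6, 0.4, -0.3]
grip_width: 0.649
finger_force: 0.0
```

```bash
python3 - <<'E'
from h import *
s=sensors.get_state();print(s['t'],s['position'],s['wrist_force'],s['grip_width'],s['tool_rot'])
a=camera("wrist")[:,:,::-1];cv2.imwrite("pics/w6.png",a)
c=get_calibration("wrist");
print(proj(c,np.r_[s['position'][:2],.083]),proj(c,np.r_[s['position'][:2],.07]))
w=cv2.resize(a[180:310,250:400],None,fx=4.5,fy=4.5,interpolation=cv2.INTER_CUBIC)
cv2.imwrite("pics/m6.png",w)
E
```

```text
10.1 [0.56477892 0.20435948 0.18727523] [-0.55595872  0.41685462 -0.34022578] 0.6488922416900013 [5.40587405e-04 1.97717503e-01 9.80258853e-01 2.77613950e-04]
(np.float64(323.96290091337517), np.float64(247.84812631688504)) (np.float64(323.93358557358437), np.float64(242.0002808977217))
```

View pics/m6.png

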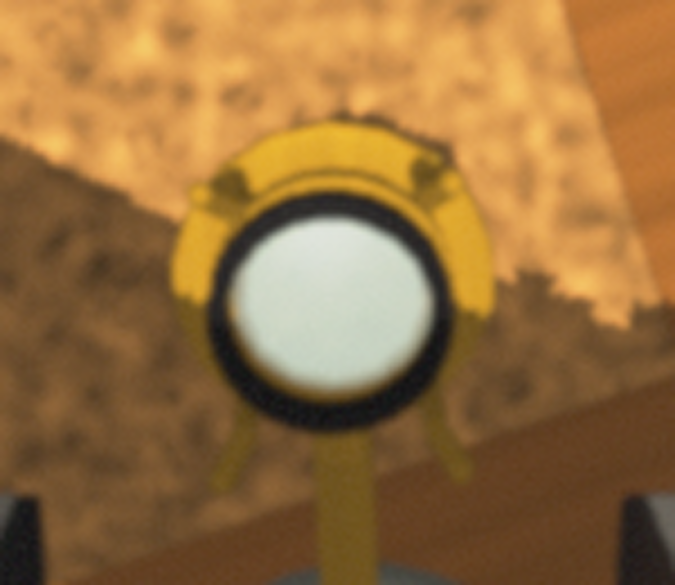

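Spacer lies flat and concentric: spacer centre at (323.8,249), seat centre at x=323.9. Next is the gold lens.

>>> {"method": "jog_arm", "body": {
  "motion": [-0.013,-0.06,0,0,0,-0.05,-0.3,-0.026,-0.125,0,0,0,-0.12,-0.3,-0.04,-0.19,0,0,0,-0.19,-0.3,-0.053,-0.25,0,0,0,-0.26,-0.3,-0.067,-0.315,0,0,0,-0.33,-0.3,-0.08,-0.38,0,0,0,-0.4,-0.3,-0.093,-0.44,0.02,0,0,-0.47,-0.3,-0.107,-0.51,0.05,0,0,-0.544,-0.3,-0.121,-0.574,0.089,0,0,-0.544,-0.3,-0.121,-0.574,0.089,0,0,-0.544,-0.3,-0.121,-0.574,0.089,0,0,-0.544,-0.3,-0.121,-0.574,0.089,0,0,-0.544,-0.3]
}}

```text
t: 11.35
position: [0.4806, -0.2273, 0.1188]
tool_rot: [-0.001, -0.362, 0.932, 0.001]
wrist_force: [0.7, -0.2, 0.2]
grip_width: 0.653
finger_force: 0.0
```

```bash
python3 - <<'E'
from h import *
from scipy.spatial.transform import Rotation as Ro
s=sensors.get_state();p=s['position'];q=s['tool_rot'];R=Ro.from_quat([*q[1:],q[0]]);print(s['t'],p,q,s['joint_pos'][6])
a=camera("wrist")[:,:,::-1];cv2.imwrite("pics/w7.png",a)
c=get_calibration("wrist");print(proj(c,np.r_[p[:2],.006]))
# glass blob: bright, low saturation
hsv=cv2.cvtColor(a,cv2.COLOR_BGR2HSV)
m=((hsv[...,1]<60)&(hsv[...,2]>120)).astype('uint8')
n,l,st,ce=cv2.connectedComponentsWithStats(m)
for i in range(1,n):
    if st[i,4]>600: print(st[i],ce[i],ray(c,*ce[i],.0065),(R.inv().apply(ray(c,*ce[i],.0065)-p)*1e3).round(2))
E
```

```text
11.35 [ 0.48063242 -0.22727661  0.11875437] [-6.63964073e-04 -3.61828641e-01  9.32243702e-01  1.12851800e-03] 2.4118263971178933
(np.float64(321.89538693544336), np.float64(240.38809399610142))
[  60   71   66   79 3507] [ 91.16538352 105.28599943] [ 0.51270396 -0.3937741   0.0065    ] [  88.6  -144.83  111.92]
[ 296  223   45   42 1453] [318.10461115 243.49965588] [ 0.48400509 -0.22779836  0.0065    ] [ -2.18  -2.95 112.25]
```

View pics/w7.png

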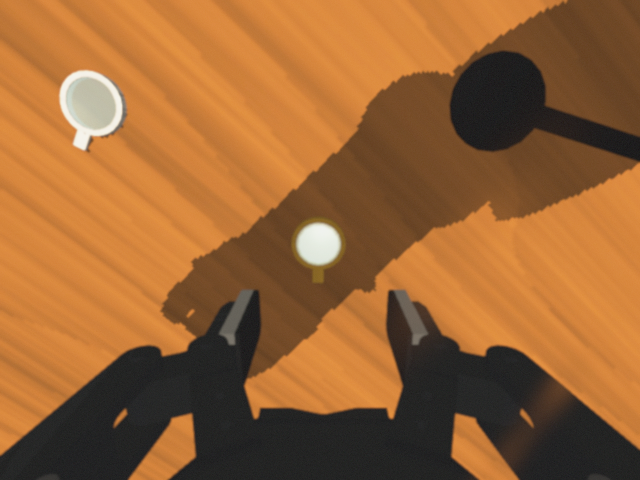

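Wrist: the gold lens glass is at (318,243) with its tab straight down to (318,275), so it's aligned with tool −x. Nothing is near the fingers.

>>> {"method": "jog_arm", "body": {
  "motion": [-0.003,-0.004,0.05,0,0,0,-0.3,-0.003,-0.004,0.1,0,0,0,-0.3,-0.003,-0.004,0.118,0,0,0,-0.25,-0.003,-0.004,0.118,0,0,0,-0.18,-0.003,-0.004,0.118,0,0,0,-0.18,-0.003,-0.004,0.118,0,0,0,-0.18]
}}

```text
t: 12.0
position: [0.4865, -0.2284, 0.0331]
tool_rot: [0.001, -0.362, 0.932, -0.001]
wrist_force: [-0.4, -0.5, 0.8]
grip_width: 0.592
finger_force: 0.0
```

```bash
cat > m.py <<'E'
from h import *
from scipy.spatial.transform import Rotation as Ro
def meas(fn,z,lo=.0065):
    s=sensors.get_state();p=s['position'];q=s['tool_rot'];R=Ro.from_quat([*q[1:],q[0]]);print(s['t'],p,s['wrist_force'])
    a=camera("wrist")[:,:,::-1];cv2.imwrite(fn,a);c=get_calibration("wrist")
    hsv=cv2.cvtColor(a,cv2.COLOR_BGR2HSV)
    m=((hsv[...,1]<60)&(hsv[...,2]>120)).astype('uint8')
    g=((abs(hsv[...,0].astype(int)-23)<5)&(hsv[...,1]>150)).astype('uint8')
    n,l,st,ce=cv2.connectedComponentsWithStats(m)
    for i in range(1,n):
        if st[i,4]>900 and st[i,1]>150: 
            X=ray(c,*ce[i],z);print(st[i],ce[i].round(1),X,"toolmm",(R.inv().apply(X-p)*1e3).round(2))
    return a,c,p,R
E
python3 - <<'E'
from m import *
a,c,p,R=meas("pics/w8.png",.0068)
# tab: gold pixels below glass
for r in range(250,420,6):
    row=cv2.cvtColor(a[r:r+1],cv2.COLOR_BGR2HSV)[0].astype(int)
    k=np.where((abs(row[:,0]-23)<4)&(row[:,1]>170)&(row[:,2]<140))[0];k=k[(k>265)&(k<380)]
    if len(k): print(r,k.min(),k.max(),len(k))
E
```

```text
12.0 [ 0.48645094 -0.22841412  0.0330736 ] [-0.36220665 -0.46257552  0.79886458]
[ 294  263   67   61 3165] [326.7 292.8] [ 0.48246225 -0.22907137  0.0068    ] toolmm [ 3.42  2.28 26.26]
256 313 343 19
262 302 305 4
268 296 356 4
274 292 361 2
280 290 364 2
346 319 319 1
```

>>> {"method": "jog_arm", "body": {
  "motion": [0.0045,0.003,0,0,0,0,-0.18,0.0045,0.003,0.005,0,0,0,-0.18,0.0045,0.003,0.0105,0,0,0,-0.18,0.0045,0.003,0.0105,0,0,0,-0.18]
}}

```text
t: 12.45
position: [0.4807, -0.2289, 0.023]
tool_rot: [-0.0, -0.362, 0.932, 0.0]
wrist_force: [0.3, 0.6, 0.8]
grip_width: 0.59
finger_force: 0.0
```

```bash
python3 - <<'E'
from m import *
meas("pics/w9.png",.0068)
E
```

```text
12.45 [ 0.48067418 -0.22889845  0.0229692 ] [0.32439481 0.59615876 0.76683811]
[ 284  282   70   63 3453] [318.5 312.6] [ 0.48285804 -0.22877326  0.0068    ] toolmm [-1.7  -1.4  16.17]
```

>>> {"method": "jog_arm", "body": {
  "motion": [-0.0015,-0.0015,0.0015,0,0,0,-0.18,-0.0015,-0.0015,0.0015,0,0,0,-0.18,-0.0015,-0.0015,0.0015,0,0,0,0.3,-0.0015,-0.0015,0.0015,0,0,0,0.3,-0.0015,-0.0015,0.0015,0,0,0,0.3,-0.0015,-0.0015,0.0015,0,0,0,0.3,-0.0015,-0.0015,0.0015,0,0,0,0.3],
  "squeeze": 25
}}

```text
t: 13.2
position: [0.4829, -0.229, 0.0226]
tool_rot: [0.0, -0.362, 0.932, -0.0]
wrist_force: [-0.4, -0.0, 5.0]
grip_width: 0.421
finger_force: 24.8
```

```bash
python3 - <<'E'
from m import *
meas("pics/w10.png",.0068)
E
```

```text
13.2 [ 0.48286806 -0.22898667  0.02259683] [-0.40861209 -0.01117014  5.02007132]
[ 288  279   71   63 3498] [323.4 309.8] [ 0.48222761 -0.22843875  0.0068    ] toolmm [ 0.11  0.84 15.8 ]
```

>>> {"method": "jog_arm", "body": {
  "motion": [0,0,-0.02,0,0,0,0.3,0,0,-0.08,0,0,0,0.3,-0.03,0.02,-0.14,0,0,0,0.3,-0.08,0.06,-0.19,0,0,0.05,0.3,-0.13,0.1,-0.226,0,0,0.12,0.3,-0.18,0.135,-0.226,0,0,0.19,0.3,-0.23,0.172,-0.226,0,0,0.26,0.3,-0.28,0.21,-0.226,0,0,0.33,0.3,-0.33,0.247,-0.226,0,0,0.4,0.3,-0.38,0.285,-0.226,0,0,0.47,0.3,-0.43,0.322,-0.226,0,0,0.544,0.3,-0.4705,0.3528,-0.226,0,0,0.544,0.3,-0.4705,0.3528,-0.226,0,0,0.544,0.3,-0.4705,0.3528,-0.226,0,0,0.544,0.3,-0.4705,0.3528,-0.226,0,0,0.544,0.3,-0.4705,0.3528,-0.226,0,0,0.544,0.3]
}}

```text
t: 14.85
position: [0.5644, 0.2021, 0.192]
tool_rot: [0.0, 0.199, 0.98, -0.001]
wrist_force: [0.0, -0.2, -0.3]
grip_width: 0.422
finger_force: 25.2
```

```bash
python3 - <<'E'
from m import *
a,c,p,R=meas("pics/w11.png",.077)
print(R.apply([1,0,0]),sensors.get_state()['grip_width'])
meas("pics/w11.png",p[2]-.0156)
E
```

```text
14.85 [0.56439997 0.20213583 0.19200323] [ 0.02871295 -0.22281511 -0.2853212 ]
[ 557  216   83   74 1418] [598.8 253.3] [0.64910468 0.38018924 0.077     ] toolmm [ -8.54 197.1  114.81]
[ 305  226   44   37 1247] [326.9 243.9] [0.56684582 0.20403849 0.077     ] toolmm [ -1.48   2.82 115.  ]
[ 288  280   71   62 3459] [323. 310.] [0.61395369 0.181072   0.077     ] toolmm [-5.3810e+01  4.0000e-02  1.1502e+02]
[ 561  357   79   53 1312] [601.5 383.1] [0.76235159 0.36241481 0.077     ] toolmm [-119.76  224.89  114.81]
[-9.20851430e-01  3.89913526e-01 -2.92854175e-04] 0.419277301979005
14.9 [0.56444036 0.20227884 0.19200796] [0.23245707 0.84135146 0.05971358]
[ 556  216   84   74 1422] [598.6 253.3] [0.58429012 0.31815838 0.17640323] toolmm [ 26.91 114.46  15.51]
[ 305  226   44   37 1248] [326.6 244. ] [0.53657454 0.21589415 0.17640323] toolmm [30.97  1.68 15.59]
[ 288  279   71   63 3458] [323.1 310. ] [0.56394459 0.20271212 0.17640323] toolmm [ 0.63  0.22 15.6 ]
[ 561  357   79   53 1303] [601.5 383. ] [0.64996489 0.30795239 0.17640323] toolmm [-37.55 130.67  15.51]
```

>>> {"method": "jog_arm", "body": {
  "motion": [0,0.0032,0.03,0,0,0,0.3,0,0.0032,0.05,0,0,0,0.3,0,0.0032,0.05,0,0,0,0.3,0,0.0032,0.05,0,0,0,0.3,0,0.0032,0.05,0,0,0,0.3]
}}

```text
t: 15.45
position: [0.5656, 0.2066, 0.1551]
tool_rot: [0.0, 0.198, 0.98, 0.0]
wrist_force: [0.5, -0.5, 0.3]
grip_width: 0.42
finger_force: 25.2
```

```bash
python3 - <<'E'
from m import *
s=sensors.get_state()
a,c,p,R=meas("pics/w12.png",s['position'][2]-.0156)
for f,cc,pp in (("w12",c,p),):
    im=cv2.imread(f"pics/{f}.png");v=im.max(2)
    pr=np.array(proj(cc,np.r_[pp[:2],.083]));print("TCPxy@.083",pr)
    m=(v<60).astype('uint8');n,l,st,ce=cv2.connectedComponentsWithStats(m)
    for i in range(1,n):
        if 150<st[i,4]<4000 and abs(ce[i]-pr).max()<40: print(st[i],ce[i].round(1))
    # row scans of dark extents in the upper visible part
    for r in range(int(pr[1])-42,int(pr[1])+20,4):
        k=np.where(v[r,270:380]<60)[0]+270
        if len(k): print(r,k.min(),k.max(),len(k))
    print([np.round(proj(cc,np.r_[pp[:2],.083]+R.apply([x,y,0])),1).tolist() for x,y in((.019,0),(0,.019),(0,-.019))])
E
```

```text
15.45 [0.56563569 0.20664212 0.15509664] [ 0.52879444 -0.45492408  0.29411599]
[ 580  227   60   64 1153] [611.7 257.1] [0.58929334 0.32730903 0.13949664] toolmm [ 24.99 120.39  15.67]
[ 295  244   50   29 1042] [318.6 257.7] [0.54207759 0.21464628 0.13949664] toolmm [24.83 -1.77 15.58]
[ 288  279   71   63 3483] [323.  309.8] [0.56515941 0.20692011 0.13949664] toolmm [ 0.56  0.06 15.6 ]
[ 280  348   41   60 1672] [300.2 378. ] [0.5938098  0.1832822  0.13949664] toolmm [-35.02 -10.62  15.62]
TCPxy@.083 [322.84415582 263.81715335]
[288 237  63  42 500] [317.1 252.2]
237 314 324 11
241 303 335 33
245 298 340 17
249 294 343 12
253 292 345 9
257 291 348 8
261 289 349 8
265 288 350 10
269 288 349 10
273 289 294 6
277 290 292 3
[[322.8, 233.0], [355.0, 263.8], [290.7, 263.8]]
```

>>> {"method": "jog_arm", "body": {
  "motion": [-0.002,-0.003,0,0,0,0,0.3,-0.002,-0.003,0.02,0,0,0,0.3,-0.002,-0.003,0.035,0,0,0,0.3,-0.002,-0.003,0.043,0,0,0,0.3,-0.002,-0.003,0.043,0,0,0,0.3,-0.002,-0.003,0.043,0,0,0,0.3]
}}

```text
t: 16.1
position: [0.5656, 0.2041, 0.1218]
tool_rot: [-0.0, 0.198, 0.98, -0.0]
wrist_force: [0.2, 0.2, 0.7]
grip_width: 0.424
finger_force: 25.2
```

```bash
python3 - <<'E'
from m import *
s=sensors.get_state()
a,c,p,R=meas("pics/w13.png",s['position'][2]-.0156)
v=a.max(2);pr=proj(c,np.r_[p[:2],.083]);print(pr,proj(c,np.r_[p[:2],.083]+R.apply([.019,0,0])))
print([np.round(proj(c,np.r_[p[:2],.083]+R.apply([x,y,0])),1).tolist() for x,y in((.015,.0117),(.015,-.0117))])
for r in range(225,290,4):
    k=np.where(v[r,270:380]<60)[0]+270
    if len(k): print(r,k.min(),k.max(),len(k))
E
```

```text
16.1 [0.56555647 0.20405214 0.12178323] [0.21402601 0.16396908 0.65201754]
[ 288  279   71   63 3519] [323.1 309.6] [0.56531943 0.20432752 0.10618323] toolmm [ 0.32  0.17 15.6 ]
[ 278  371   45   42 1266] [298.5 393.9] [0.60204534 0.1762162  0.10618323] toolmm [-44.43 -11.52  15.58]
(np.float64(322.7356445952717), np.float64(287.54417447089105)) (np.float64(322.7026451008393), np.float64(251.7592362011897))
[[346.6, 259.5], [298.8, 259.5]]
257 308 338 31
261 301 345 45
265 297 349 22
269 293 353 19
273 290 356 16
277 289 357 8
281 288 358 2
289 277 369 10
```

>>> {"method": "jog_arm", "body": {
  "motion": [-0.001,0,0,0,0,0,0.3,-0.001,0,0.005,0,0,0,0.3,-0.001,0,0.01,0,0,0,0.3,-0.001,0,0.0145,0,0,0,0.3,-0.001,0,0.0145,0,0,0,0.3,-0.001,0,0.0145,0,0,0,0.3]
}}

```text
t: 16.75
position: [0.5663, 0.2037, 0.1111]
tool_rot: [-0.0, 0.198, 0.98, -0.0]
wrist_force: [-0.4, 0.3, 0.6]
grip_width: 0.422
finger_force: 25.2
```

>>> {"method": "jog_arm", "body": {
  "motion": [0,0,0.002,0,0,0,0.3,0,0,0.004,0,0,0,0.3,0,0,0.0053,0,0,0,0.3,0,0,0.0053,0,0,0,0.3]
}}

```text
t: 17.15
position: [0.5663, 0.2036, 0.1071]
tool_rot: [-0.0, 0.198, 0.98, -0.0]
wrist_force: [-0.5, 0.0, 0.7]
grip_width: 0.42
finger_force: 25.2
```

>>> {"method": "jog_arm", "body": {
  "motion": [0,0,0.001,0,0,0,0.3,0,0,0.0015,0,0,0,0.3,0,0,0.0015,0,0,0,0.3]
}}

```text
t: 17.45
position: [0.5664, 0.2037, 0.1061]
tool_rot: [-0.0, 0.198, 0.98, -0.0]
wrist_force: [-0.1, -0.3, 0.2]
grip_width: 0.42
finger_force: 25.2
```

>>> {"method": "jog_arm", "body": {
  "motion": [0,0,0.0007,0,0,0,0.3,0,0,0.0013,0,0,0,0.3,0,0,0.0013,0,0,0,0.3]
}}

```text
t: 17.75
position: [0.5665, 0.2037, 0.1056]
tool_rot: [0.0, 0.198, 0.98, 0.0]
wrist_force: [-2.0, -0.6, 3.9]
grip_width: 0.423
finger_force: 25.6
```

>>> {"method": "jog_arm", "body": {
  "motion": [0,0,-0.0003,0,0,0,0.3,0,0,-0.0003,0,0,0,-0.3,0,0,-0.0003,0,0,0,-0.3,0,0,-0.0003,0,0,0,-0.3,0,0,-0.0003,0,0,0,-0.3]
}}

```text
t: 18.25
position: [0.5663, 0.2037, 0.1052]
tool_rot: [-0.0, 0.198, 0.98, -0.0]
wrist_force: [-0.4, -0.5, -0.7]
grip_width: 0.651
finger_force: 0.0
```

>>> {"method": "jog_arm", "body": {
  "motion": [0,0,-0.01,0,0,0,-0.3,0,0,-0.04,0,0,0,-0.3,0,0,-0.08,0,0,0,-0.3,0,0,-0.11,0,0,0,-0.3,0,0,-0.11,0,0,0,-0.3,0,0,-0.11,0,0,0,-0.3,0,0,-0.11,0,0,0,-0.3]
}}

```text
t: 18.95
position: [0.5658, 0.2033, 0.1871]
tool_rot: [-0.001, 0.198, 0.98, -0.0]
wrist_force: [-0.2, -0.0, 1.2]
grip_width: 0.653
finger_force: 0.0
```

```bash
python3 - <<'E'
from m import *
a,c,p,R=meas("pics/w14.png",.09)
C=np.array([.5654,.2041]);h=cv2.cvtColor(a,cv2.COLOR_BGR2HSV).astype(int)
print("expected",proj(c,np.r_[C,.089]),"seat",proj(c,np.r_[C,.07]))
for r in range(195,300,6):
    k=np.where((abs(h[r,:,0]-23)<5)&(h[r,:,1]>170))[0];k=k[(k>270)&(k<380)]
    d=np.where(a[r,280:370].max(1)<60)[0]+280
    g=np.where((h[r,280:370,1]<60)&(h[r,280:370,2]>120))[0]+280
    print(r,"dark",(d.min(),d.max(),len(d)) if len(d) else None,"glass",(g.min(),g.max()) if len(g) else None)
for cam in("scene","side"):
    camera(cam)
    for th in("lens_top","lens_bottom","spacer","cell"): print(cam,th,[(np.round(d['position'],3).tolist(),round(d['confidence'],2)) for d in landmark_of(th,cam)[:4]])
E
```

```text
18.95 [0.56579168 0.20328262 0.18710145] [-0.15389476 -0.01868349  1.18347456]
[ 559  217   81   76 1432] [600.2 254.5] [0.63909685 0.37067874 0.09      ] toolmm [ -2.8  182.84  96.88]
[ 302  229   46   44 1613] [324.2 250.4] [0.56584758 0.20380968 0.09      ] toolmm [6.00e-02 6.20e-01 9.71e+01]
[ 287  332   39   52 1222] [305.3 358.2] [0.63696663 0.1590659  0.09      ] toolmm [-82.85 -13.06  97.03]
[ 575  360   65   46 1111] [608.9 383.1] [0.74432177 0.35879467 0.09      ] toolmm [-104.41  212.66   96.74]
expected (np.float64(324.3181483504767), np.float64(249.15453935419615)) seat (np.float64(324.2720716245741), np.float64(240.54745321227105))
195 dark None glass None
201 dark None glass None
207 dark None glass None
213 dark None glass None
219 dark None glass None
225 dark None glass None
231 dark None glass (np.int64(313), np.int64(335))
237 dark None glass (np.int64(306), np.int64(342))
243 dark None glass (np.int64(303), np.int64(346))
249 dark None glass (np.int64(302), np.int64(346))
255 dark None glass (np.int64(302), np.int64(347))
261 dark None glass (np.int64(304), np.int64(344))
267 dark None glass (np.int64(309), np.int64(339))
273 dark None glass None
279 dark None glass None
285 dark None glass None
291 dark None glass None
297 dark None glass None
scene lens_top []
scene lens_bottom [([0.698, 0.269, -0.001], 0.75), ([0.392, 0.156, 0.0], 0.59), ([0.567, 0.207, 0.069], 0.39)]
scene spacer [([0.57, 0.203, 0.074], 0.49)]
scene cell [([0.569, 0.205, 0.068], 0.83)]
side lens_top [([0.563, 0.208, 0.069], 0.67), ([0.568, 0.201, 0.084], 0.53)]
side lens_bottom [([0.702, 0.267, 0.001], 0.73), ([0.386, 0.153, -0.006], 0.66), ([0.562, 0.205, 0.069], 0.61)]
side spacer [([0.564, 0.2, 0.075], 0.4)]
side cell [([0.564, 0.207, 0.066], 0.94)]
```

The lens is within about 1 mm of the cell's axis, touched down at the expected height, and has been released. The arm is clear, so I'm handing in.

```bash
python3 -c "
from station import *
print(workorder.job_done())"
```

```text
the job is handed in; nothing more can be done
None
```

The spacer and the second gold lens are stacked in the cell, bulging side up with the tab towards the post, and both are released. The job was handed in at about 19 s; no verdict came back, but the last wrist image put the top lens about 1 mm from the cell's axis.

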